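# Find the held board of the bench riser and stand the specimen jar on it

## Task

The deck of the low grey riser has three boards, and only the one with two dark screws is carried by a hidden batten. Sound the deck with closed fingers: first press either plain board until you feel it give and lift off, then press the screwed board firmly to feel that it hardly gives. Then set the yellow-lidded jar down (not dropped) upright on the screwed board, between its two screws, without ever tipping it over, and let go.

Things in the scene. Friction and masses are not known exactly. Their poses are not given: they have to be found in the camera images.
- board_held: Riser deck board with a dark, flush 18 mm screw head 88 mm either side of its middle: plywood, 220 mm (its x) by 90 mm (y). Origin: centre of its top face, z up, 45 mm above the bench. Any of the three boards, side by side along y at 93 mm pitch in a fixed grey frame flush with their tops. Stiff: sinks 0.2 mm per N, at most 4 mm; a firm press is about 10 N.
- board_hollow_a: A plain plywood deck board without screws, size, origin and axes as board_held, nothing beneath it: springy, sinks 1.4 mm per N, at most 10 mm, where it stops hard, and springs back when let go. It gives clearly at 5 mm (about 4 N).
- board_hollow_b: The other plain springy deck board, just like board_hollow_a.
- jar: The jar with the yellow lid: round, straight-sided, closed, brown glass, 56 mm across and 95 mm high (the lid, its top 20 mm, is as wide as the jar), 0.25 to 0.5 kg. Origin: centre of its underside, z up its axis. It stands on the bench near two jars of the same size with a white and a black lid, at least 45 mm clear of them.

How it is judged (in metres and radians):
On the way, in this order (a step that is already met when the one before it is completed fails the run):
1. a plain board is pressed down by the fingers by more than 3 mm (((distance of board_hollow_a from where it was at the start of the episode above 0.003 m and contact force between the fingers and board_hollow_a above 1 N) or (distance of board_hollow_b from where it was at the start of the episode above 0.003 m and contact force between the fingers and board_hollow_b above 1 N))), for 0.1 s.
2. the screwed board is pressed by the fingers with more than 4 N, both plain boards being up (contact force between the fingers and board_held above 4 N and distance of each of board_hollow_a, board_hollow_b from where it was at the start of the episode below 0.0025 m), for 0.1 s.
At the end, for the whole second after the job is handed in: The yellow-lidded jar stands released, upright (within 0.1 rad) and at rest on the screwed board, its centre within 20 mm of the board's centre line and within 55 mm of its middle along it (between the screws); both plain boards are up (within 2.5 mm of where they began) (x of jar in the frame of board_held between -0.055 and 0.055 m and y of jar in the frame of board_held between -0.02 and 0.02 m and z of jar in the frame of board_held between -0.004 and 0.004 m and angle between jar's own z axis and vertical below 0.1 rad and linear speed of jar below 0.02 m/s and contact force between the fingers and jar below 0.1 N and contact force between jar and board_held above 1 N and distance of each of board_hollow_a, board_hollow_b from where it was at the start of the episode below 0.0025 m); the robot touches nothing.
It fails at once if the yellow-lidded jar is tipped by more than 0.7 rad (angle between jar's own z axis and vertical above 0.7 rad).
It fails at once if the yellow-lidded jar is dropped: it moves faster than 0.6 m/s with no finger on it (linear speed of jar above 0.6 m/s and contact force between the fingers and jar below 0.1 N).
It also fails if it takes over 54 s, if anything falls off the work surface, if the arm or the gripper's body presses on something with over 40 N, if the wrist force passes 120 N, or if a joint passes its speed limit or range.

## Robot

A 6-joint arm with a two-finger parallel gripper is mounted at the origin on the work surface. World frame = base frame: x ahead of the robot, y to its left, z up, the work surface at z = 0. Lengths are in mm, angles in rad, forces in N, time in s.
With the tool pointing down it reaches from about 250 to 775 mm from the base axis. Payload 8.9 kg.
Tool frame: the origin (TCP) lies between the finger pads; the fingertips stand 22 mm ahead of it and the grasp point (between the pads) lies 3 mm ahead of it; z points along the fingers, y is the line along which they close (so a half turn about z gives the same grasp; the last joint's range is limited). The gripper opens to 85 mm and grips with 20 to 120 N. Pads are 22 mm wide; open, the fingers measure 114 mm over their backs; the gripper's body (76 mm by 85 mm) begins 54 mm behind the grasp point. The pads swing forward as they close: fully open they stand 13 mm farther back than shut.
Start: joints at [1.171, 0.291, -0.153, 1.127, 0, 1.431], TCP at [135.367, 507.247, 253.305] pointing down, gripper open.
Joint ranges: [-2.52, 2.52], [-0.91, 1.74], [-1.3, 1.37], [-1.96, 2.02], [-1.52, 1.47], [-3.14, 3.14]. Speed limits (rad/s): [2.22, 2.22, 2.79, 3.14, 3.14, 3.14].

## Interface

Orientations are given as a 3x3 rotation matrix whose columns are the frame's x, y, z axes.
In Python, from plant import sensors, imaging, ctrl gives the robot as it stands.
- The arm moves only by the shell command python3 -m jog 'ROWS'. ROWS is text: rows parted by semicolons, each of 7 numbers parted by spaces: the closure, from -1 (fully open) to 1 (shut), then the shift along the tool's x, y, z in cm, then the turn, a rotation vector about the tool's x, y, z in degrees. A call has 1 to 10 rows; each row is the pose to reach, as a shift and turn from the pose commanded when the call began, along the tool's axes at that moment; what a row does not reach only later rows make up. A row lasts 1/12 s, in which the tool goes at most 41.7 mm and 7.16 degrees, less where a joint would pass 70% of its speed; a pose out of reach is approached as far as the arm can. A call with a gripper value outside its range is refused whole. The fingers move at their own pace and stop on an object; the grip force is fixed at half the most. Time passes only in rows, so rows that repeat a pose let the fingers close. It gives the time, the measured TCP pose, the force, the opening and the grip force at its end, in the units of the state.
- sensors.get_state(): the state, without advancing time (a new reading comes with each control period).
- imaging.read_camera(name): name is "side" or "top"; returns a dict with "frame" (384x512x3 uint8, red, green, blue), "range_z" (384x512 float32, mm along the optical axis (not along the pixel's ray), 0 where there is no reading), "fovy" (degrees; the focal length in pixels is half the picture's height over the tangent of half this angle, whatever the lens; pixels are square), "cx", "cy" (the principal point, pixels), "k1" (the pictures are not rectified: a ray, as slopes to the right and down, at radius r is drawn at 1 + k1 r^2 times it, then the intrinsics apply), "pose" (4x4, takes a point from camera to world coordinates). Camera axes: x right, y down, z forward; pixel columns grow to the right and rows downward; lengths in mm; the calibration is good to about 2 mm. A picture is of the moment at which its call begins.
- ctrl.sign_off(): hands the job in; it is judged then, once.
The state is a dict: "time_s": time; "q": joint angles; "dq": joint speeds; "effort": joint torques, N m; "tool_pos": TCP position; "eef_rot": TCP orientation; "ft_force": force on the tool from outside, world axes, zero at the start; "moment": the same for the moment, N m; "opening": finger opening in mm; "grasp_force": force on a finger pad.
Only numpy, scipy, OpenCV 4.12 (cv2) and the standard library are available. Lean on these libraries where they do the work, as an engineer would, in place of code of your own. Each camera call takes 0.05 s, during which the arm holds its last target. There are 200 camera calls.

## Working session

There is one attempt and no reset: what is moved stays moved. The work goes in short steps, Python scripts to look and compute and a shell command to move; the robot and the scene stay as the last step left them, time stands still between calls to the robot, and variables do not carry over. Pictures are saved under pics/ and viewed, at most 10 in all, crops included, and the job is handed in when it is done.

```bash
mkdir -p pics; cat > h.py <<'E'
import numpy as np, cv2
from plant import sensors, imaging, ctrl
def cam(n):
    return imaging.read_camera(n)
def rays(d,uv):
    f=d["frame"].shape[0]/2/np.tan(np.radians(d["fovy"])/2)
    K=np.array([[f,0,d["cx"]],[0,f,d["cy"]],[0,0,1.]])
    p=cv2.undistortPoints(np.array(uv,float).reshape(-1,1,2),K,np.array([d["k1"],0,0,0.])).reshape(-1,2)
    return np.c_[p,np.ones(len(p))]
def onplane(d,uv,z):
    T=np.array(d["pose"]); r=rays(d,uv)@T[:3,:3].T; o=T[:3,3]
    return o+r*((z-o[2])/r[:,2])[:,None]
def bydepth(d,uv):
    T=np.array(d["pose"]); uv=np.array(uv).reshape(-1,2)
    z=np.array([d["range_z"][int(round(v)),int(round(u))] for u,v in uv])
    return (rays(d,uv)*z[:,None])@T[:3,:3].T+T[:3,3]
E
python3 - <<'E'
from h import *
import pickle
D={}
for n in("top","side"):
    d=cam(n);D[n]=d;cv2.imwrite(f"pics/{n}0.png",d["frame"][:,:,::-1]);print(n,d["fovy"],d["k1"],np.round(d["pose"],2).tolist())
pickle.dump(D,open("D.pkl","wb"))
s=sensors.get_state();print(s["time_s"],np.round(s["tool_pos"],1),np.round(s["eef_rot"],3).tolist(),s["opening"],s["ft_force"])
E
```

```text
top 46.42881302996535 -0.15651945243388687 [[-0.0, -1.0, 0.08, 481.07], [-1.0, -0.0, -0.02, -42.9], [0.02, -0.08, -1.0, 1028.95], [0.0, 0.0, 0.0, 1.0]]
side 45.56410099526087 -0.1889315994246493 [[0.75, -0.52, 0.42, 87.23], [-0.66, -0.57, 0.48, -546.33], [-0.01, -0.64, -0.77, 867.4], [0.0, 0.0, 0.0, 1.0]]
0.1 [135.2 506.9 252.8] [[-0.966, 0.258, -0.0], [0.258, 0.966, -0.001], [0.0, -0.001, -1.0]] 85.43665994501062 [0.01366378 0.10435076 1.03461465]
```

View pics/top0.png

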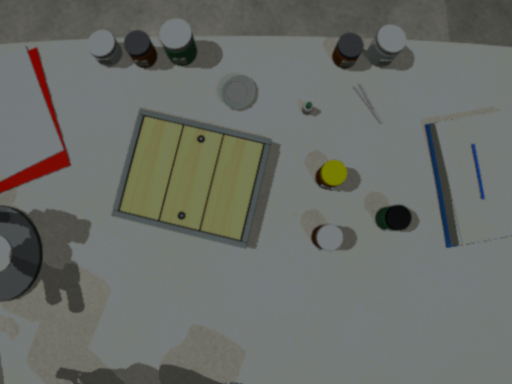

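View pics/side0.png

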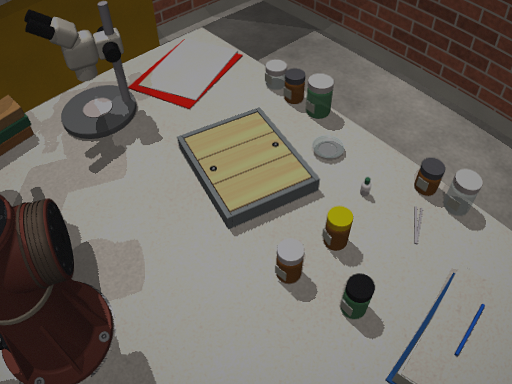

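The top view shows the screwed board in the middle of the deck, with screws near (201,139) and (181,215). Plain boards lie either side, at about (150,168) and (235,187). The yellow lid is at (333,173), white at (329,237), black at (397,217). The side view agrees: screws at (213,168) and (275,144), yellow lid at (340,220).

```bash
python3 - <<'E'
from h import *
import pickle
D=pickle.load(open("D.pkl","rb"))
def cent(m):
    n,l,st,c=cv2.connectedComponentsWithStats(m.astype(np.uint8)); i=1+np.argmax(st[1:,4]); return c[i],st[i,4]
S={}
for n,scr in(("top",[(201,139),(181,215)]),("side",[(275,144),(213,168)])):
    d=D[n];hsv=cv2.cvtColor(d["frame"],cv2.COLOR_RGB2HSV);g=hsv[:,:,2]
    c=[]
    for u,v in scr:
        w=g[v-7:v+8,u-7:u+8]; m=w<100; (cc,a)=cent(m); c.append(cc+[u-7,v-7])
    P=onplane(d,c,45); S[n]=P;print(n,"screws",np.round(c,1).tolist(),P.round(1).tolist(),"dist",np.linalg.norm(P[0]-P[1]).round(1),"mid",P.mean(0).round(1), bydepth(d,c).round(1).tolist())
    m=cv2.inRange(hsv,(24,200,90),(33,255,255)); cc,a=cent(m)
    print("yellow",cc.round(1),a,onplane(d,[cc],95).round(1),onplane(d,[cc],85).round(1),bydepth(d,[cc]).round(1))
    # lid top points by depth
    ys,xs=np.where(m); B=bydepth(d,np.c_[xs,ys]); t=B[B[:,2]>90]; print("lid top pts",len(t),((t.min(0)+t.max(0))/2).round(1),np.ptp(t,0).round(1),t.mean(0).round(1))
d=D["top"]
print("others lids", onplane(d,[(329,237),(397,217)],95).round(0).tolist())
print("small things",onplane(d,[(308,108),(238,92)],20).round(0).tolist())
E
```

```text
top screws [[200.4, 138.5], [181.1, 215.1]] [[683.1, 65.3, 45.0], [512.1, 106.2, 45.0]] dist 175.8 mid [597.6  85.8  45. ] [[683.1, 65.4, 44.8], [512.3, 106.9, 40.0]]
yellow [333.6 172.5] 485 [[ 600.6 -222.4   95. ]] [[ 601.9 -224.3   85. ]] [[ 600.6 -222.3   95.3]]
lid top pts 483 [ 600.8 -223.6   94.7] [49.7 52.7  9.3] [ 600.8 -222.5   94.5]
side screws [[275.0, 144.0], [213.0, 168.0]] [[683.6, 68.4, 45.0], [512.1, 109.3, 45.0]] dist 176.3 mid [597.8  88.8  45. ] [[683.9, 68.7, 44.6], [511.3, 108.0, 46.6]]
yellow [339.9 216.5] 409 [[ 598.8 -222.8   95. ]] [[ 605.4 -218.6   85. ]] [[ 597.7 -223.5   96.6]]
lid top pts 409 [ 356.5 -371.3  478.8] [538.5 350.  777.2] [ 595.8 -224.7   99.7]
others lids [[465.0, -211.0, 95.0], [506.0, -358.0, 95.0]]
small things [[761.0, -180.0, 20.0], [798.0, -17.0, 20.0]]
```

```bash
cat >> h.py <<'E'
def to(*p):
    s=sensors.get_state();R=np.array(s["eef_rot"]);print("cm",np.round(R.T@(np.array(p)-s["tool_pos"])/10,2))
E
python3 -m jog '1 -4 -3.8 0 0 0 0;1 -8 -7.6 0 0 0 0;1 -12 -11.4 0 0 0 0;1 -16 -15.2 0 0 0 0;1 -20.1 -19.2 0 0 0 0;1 -24 -19.2 0 0 0 0;1 -28 -19.2 0 0 0 0;1 -32 -19.3 0 0 0 0;1 -35 -19.3 0 0 0 0;1 -35 -19.3 0 0 0 0'
python3 -c "
from h import *
to(619.4,177.4,100)"
```

```text
time_s: 0.93
tool_pos: [425.4, 228.9, 253.3]
eef_rot: [[-0.966, 0.259, 0.0], [0.259, 0.966, 0.0], [-0.0, 0.0, -1.0]]
ft_force: [0.0, 0.9, 0.1]
opening: -0.1
grasp_force: 0.0
cm [-20.07   0.04  15.33]
```

```bash
python3 -m jog '1 -4 0 0 0 0 0;1 -8 0 1 0 0 0;1 -12 0 3 0 0 0;1 -16 0 6 0 0 0;1 -19 0 9 0 0 0;1 -20 0 12 0 0 0;1 -20 0 14 0 0 0;1 -20 0 15.3 0 0 0;1 -20 0 15.3 0 0 0;1 -20 0 15.3 0 0 0'
python3 -m jog '1 0 0 1 0 0 0;1 0 0 2 0 0 0;1 0 0 2.7 0 0 0;1 0 0 3 0 0 0;1 0 0 3 0 0 0'
```

```text
time_s: 1.77
tool_pos: [616.3, 178.8, 99.6]
eef_rot: [[-0.966, 0.258, -0.002], [0.258, 0.966, -0.0], [0.002, -0.001, -1.0]]
ft_force: [1.3, 0.1, 0.9]
opening: -0.2
grasp_force: 0.0
time_s: 2.18
tool_pos: [616.4, 178.9, 69.5]
eef_rot: [[-0.966, 0.258, -0.001], [0.258, 0.966, -0.0], [0.001, -0.001, -1.0]]
ft_force: [-0.9, -0.5, -0.6]
opening: 0.1
grasp_force: 0.0
```

Tips are about 2.5 mm above the deck. Now press about 6 mm in.

```bash
python3 -m jog '1 0 0 0.3 0 0 0;1 0 0 0.5 0 0 0;1 0 0 0.7 0 0 0;1 0 0 0.8 0 0 0;1 0 0 0.85 0 0 0;1 0 0 0.85 0 0 0;1 0 0 0.85 0 0 0;1 0 0 0.85 0 0 0'
```

```text
time_s: 2.85
tool_pos: [617.4, 179.1, 62.1]
eef_rot: [[-0.966, 0.258, 0.001], [0.258, 0.966, 0.0], [-0.001, 0.0, -1.0]]
ft_force: [-0.7, 1.5, 4.1]
opening: 0.0
grasp_force: 1.9
```

```bash
python3 -m jog '1 0 0 0.85 0 0 0;1 0 0 -0.5 0 0 0;1 0 0 -2 0 0 0;1 0 0 -3 0 0 0;1 0 0 -3 0 0 0'
python3 -c "
from h import *
to(597.7,87,69.5)"
```

```text
time_s: 3.27
tool_pos: [618.0, 179.1, 93.6]
eef_rot: [[-0.966, 0.258, 0.003], [0.258, 0.966, 0.0], [-0.002, 0.001, -1.0]]
ft_force: [0.7, 0.4, 0.6]
opening: 0.1
grasp_force: 0.0
cm [-0.41 -9.42  2.4 ]
```

```bash
python3 -m jog '1 0 -3 0 0 0 0;1 -0.3 -6 0 0 0 0;1 -0.4 -8.5 0 0 0 0;1 -0.4 -9.4 0 0 0 0;1 -0.4 -9.4 1 0 0 0;1 -0.4 -9.4 2 0 0 0;1 -0.4 -9.4 2.4 0 0 0;1 -0.4 -9.4 2.4 0 0 0'
python3 -m jog '1 0 0 0.2 0 0 0;1 0 0 0.3 0 0 0;1 0 0 0.4 0 0 0;1 0 0 0.45 0 0 0;1 0 0 0.45 0 0 0;1 0 0 0.45 0 0 0'
```

```text
time_s: 3.93
tool_pos: [595.9, 87.8, 66.3]
eef_rot: [[-0.966, 0.257, -0.002], [0.257, 0.966, -0.001], [0.002, -0.001, -1.0]]
ft_force: [-1.9, -2.7, 5.4]
opening: -0.4
grasp_force: 2.3
time_s: 4.43
tool_pos: [596.1, 87.9, 63.9]
eef_rot: [[-0.967, 0.257, -0.001], [0.257, 0.967, -0.001], [0.001, -0.001, -1.0]]
ft_force: [-6.9, -2.5, 16.2]
opening: 0.0
grasp_force: 8.0
```

```bash
python3 -m jog '1 0 0 -1 0 0 0;1 0 0 -4 0 0 0;1 0 0 -8 0 0 0;1 0 0 -11 0 0 0;1 0 0 -11 0 0 0'
python3 -c "
from h import *
to(600.3,-223,175)"
```

```text
time_s: 4.85
tool_pos: [599.9, 88.5, 179.4]
eef_rot: [[-0.967, 0.256, 0.009], [0.256, 0.967, 0.001], [-0.008, 0.003, -1.0]]
ft_force: [1.2, -0.2, 1.0]
opening: -0.3
grasp_force: 0.0
cm [ -8.02 -30.1    0.42]
```

```bash
python3 -m jog '-1 -1 -4 0 0 0 0;-1 -2 -8 0 0 0 0;-1 -3 -12 0 0 0 0;-1 -4 -16 0 0 0 0;-1 -5 -20 0 0 0 0;-1 -6 -24 0 0 0 0;-1 -7 -27 0 0 0 0;-1 -7.8 -29.3 0 0 0 0;-1 -8 -30.1 0 0 0 0;-1 -8 -30.1 0 0 0 0'
python3 -m jog '-1 0 0 0 0 0 0;-1 0 0 0 0 0 0;-1 0 0 0 0 0 0'
python3 -c "
from h import *
to(600.3,-223,62)"
```

```text
time_s: 5.68
tool_pos: [596.5, -225.4, 172.6]
eef_rot: [[-0.966, 0.259, -0.0], [0.259, 0.966, 0.0], [0.0, 0.0, -1.0]]
ft_force: [-0.0, 0.9, 0.3]
opening: 85.4
grasp_force: 0.0
time_s: 5.93
tool_pos: [596.5, -222.5, 173.3]
eef_rot: [[-0.967, 0.256, -0.0], [0.256, 0.967, 0.0], [0.0, 0.0, -1.0]]
ft_force: [0.8, -0.2, 0.0]
opening: 85.1
grasp_force: 0.0
cm [-0.39  0.04 11.13]
```

```bash
python3 -m jog '-1 -0.3 0 1.5 0 0 0;-1 -0.4 0 3 0 0 0;-1 -0.4 0 4.5 0 0 0;-1 -0.4 0 6 0 0 0;-1 -0.4 0 7.5 0 0 0;-1 -0.4 0 9 0 0 0;-1 -0.4 0 10.3 0 0 0;-1 -0.4 0 11 0 0 0;-1 -0.4 0 11.1 0 0 0;-1 -0.4 0 11.1 0 0 0'
python3 - <<'E'
from h import *
d=cam("side");cv2.imwrite("pics/s1.png",cv2.resize(d["frame"][120:340,220:480,::-1],None,fx=2,fy=2))
E
```

```text
time_s: 6.77
tool_pos: [600.2, -224.7, 62.3]
eef_rot: [[-0.966, 0.257, -0.0], [0.257, 0.966, 0.0], [0.0, 0.0, -1.0]]
ft_force: [0.3, -0.4, -1.4]
opening: 85.4
grasp_force: 0.0
```

View pics/s1.png

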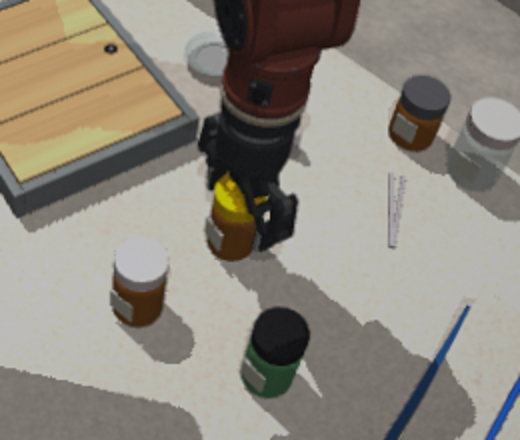

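The jar (crop pixel 235,225) stands upright between the open fingers, and the white and black jars are clear. Close, then lift a little.

```bash
python3 -m jog '1 0 0 0 0 0 0;1 0 0 0 0 0 0;1 0 0 0 0 0 0;1 0 0 0 0 0 0;1 0 0 0 0 0 0;1 0 0 0 0 0 0;1 0 0 0 0 0 0;1 0 0 0 0 0 0;1 0 0 0 0 0 0'
python3 -m jog '1 0 0 -1 0 0 0;1 0 0 -3 0 0 0;1 0 0 -5 0 0 0;1 0 0 -7.5 0 0 0;1 0 0 -9.5 0 0 0;1 0 0 -10 0 0 0;1 0 0 -10 0 0 0;1 0 0 -10 0 0 0'
python3 -c "
from h import *
to(597.7,87.3,162)"
```

```text
time_s: 7.57
tool_pos: [601.0, -225.0, 63.6]
eef_rot: [[-0.966, 0.257, 0.002], [0.257, 0.966, 0.0], [-0.002, 0.001, -1.0]]
ft_force: [0.1, 4.6, 6.3]
opening: 55.1
grasp_force: 62.1
time_s: 8.23
tool_pos: [599.7, -225.3, 161.5]
eef_rot: [[-0.966, 0.258, -0.001], [0.258, 0.966, 0.0], [0.001, 0.0, -1.0]]
ft_force: [-0.5, -0.1, -4.7]
opening: 55.2
grasp_force: 64.1
cm [ 8.26 30.15 -0.04]
```

```bash
python3 -m jog '1 0.8 3 0 0 0 0;1 1.6 6 0 0 0 0;1 2.6 9.5 0 0 0 0;1 3.6 13 0 0 0 0;1 4.5 16.5 0 0 0 0;1 5.5 20 0 0 0 0;1 6.4 23.5 0 0 0 0;1 7.3 26.5 0 0 0 0;1 8 29 0 0 0 0;1 8.2 30.1 0 0 0 0'
python3 -m jog '1 0 0 0 0 0 0;1 0 0 0 0 0 0;1 0 0 0 0 0 0;1 0 0 0 0 0 0'
python3 - <<'E'
from h import *
to(597.7,87.3,110)
d=cam("top");cv2.imwrite("pics/t1.png",cv2.resize(d["frame"][90:260,90:290,::-1],None,fx=2,fy=2))
d=cam("side");cv2.imwrite("pics/s2.png",cv2.resize(d["frame"][50:250,130:350,::-1],None,fx=2,fy=2))
E
```

```text
time_s: 9.07
tool_pos: [596.8, 90.0, 160.4]
eef_rot: [[-0.967, 0.255, -0.003], [0.255, 0.967, 0.001], [0.003, 0.0, -1.0]]
ft_force: [-0.2, 0.2, -4.5]
opening: 54.9
grasp_force: 65.0
time_s: 9.4
tool_pos: [598.4, 85.3, 161.8]
eef_rot: [[-0.966, 0.259, -0.001], [0.259, 0.966, -0.0], [0.001, -0.001, -1.0]]
ft_force: [1.1, 0.3, -4.8]
opening: 54.8
grasp_force: 65.0
cm [0.12 0.18 5.18]
```

View pics/s2.png

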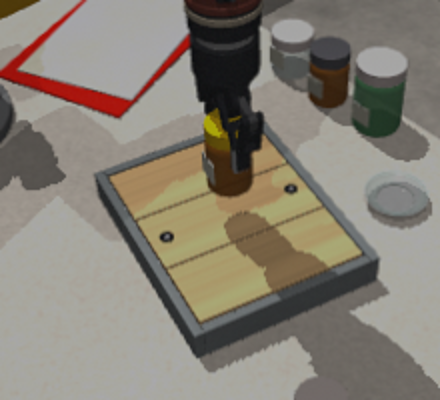

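The jar (crop pixel 230,160) hangs upright about 50 mm above the middle board, with the screws at (167,237) and (291,188) on either side. Lowering.

```bash
python3 -m jog '1 0 0.1 1 0 0 0;1 0 0.1 2 0 0 0;1 0 0.1 3 0 0 0;1 0 0.1 3.9 0 0 0;1 0 0.1 4.5 0 0 0;1 0 0.1 4.8 0 0 0;1 0 0.1 4.9 0 0 0;1 0 0.1 5 0 0 0;1 0 0.1 5 0 0 0;1 0 0.1 5 0 0 0'
python3 -m jog '1 0 0 0.1 0 0 0;1 0 0 0.2 0 0 0;1 0 0 0.3 0 0 0;1 0 0 0.3 0 0 0;1 0 0 0.3 0 0 0'
```

```text
time_s: 10.33
tool_pos: [599.1, 87.6, 112.7]
eef_rot: [[-0.966, 0.258, 0.001], [0.258, 0.966, 0.0], [-0.001, 0.0, -1.0]]
ft_force: [0.4, 0.3, -3.6]
opening: 55.0
grasp_force: 65.0
time_s: 10.75
tool_pos: [598.8, 87.5, 109.3]
eef_rot: [[-0.966, 0.258, -0.0], [0.258, 0.966, -0.0], [0.0, -0.0, -1.0]]
ft_force: [-0.0, 0.0, -4.8]
opening: 55.0
grasp_force: 65.0
```

```bash
python3 -m jog '1 0 0 0.05 0 0 0;1 0 0 0.1 0 0 0;1 0 0 0.15 0 0 0;1 0 0 0.2 0 0 0;1 0 0 0.2 0 0 0;1 0 0 0.2 0 0 0'
```

```text
time_s: 11.25
tool_pos: [598.9, 87.6, 107.6]
eef_rot: [[-0.966, 0.258, 0.0], [0.258, 0.966, -0.0], [-0.0, 0.0, -1.0]]
ft_force: [-1.8, 0.2, 2.0]
opening: 54.9
grasp_force: 64.8
```

Contact is felt (force went from −4.8 to +2 N). Release and rise.

```bash
python3 -m jog '-1 0 0 0 0 0 0;-1 0 0 0 0 0 0;-1 0 0 0 0 0 0;-1 0 0 0 0 0 0;-1 0 0 0 0 0 0;-1 0 0 0 0 0 0;-1 0 0 0 0 0 0;-1 0 0 0 0 0 0'
python3 -m jog '-1 0 0 -1 0 0 0;-1 0 0 -2.5 0 0 0;-1 0 0 -4.5 0 0 0;-1 0 0 -7 0 0 0;-1 0 0 -10 0 0 0;-1 0 0 -13 0 0 0;-1 0 0 -15 0 0 0;-1 4 0 -16 0 0 0;-1 8 0 -16 0 0 0;-1 12 0 -16 0 0 0'
python3 -m jog '-1 4 0 0 0 0 0;-1 8 0 0 0 0 0;-1 12 0 0 0 0 0;-1 12 0 0 0 0 0;-1 12 0 0 0 0 0;-1 12 0 0 0 0 0'
python3 - <<'E'
from h import *
d=cam("top");cv2.imwrite("pics/t2.png",cv2.resize(d["frame"][90:260,90:290,::-1],None,fx=2,fy=2))
for n in("top","side"):
    d=cam(n)
    hsv=cv2.cvtColor(d["frame"],cv2.COLOR_RGB2HSV);m=cv2.inRange(hsv,(24,200,90),(33,255,255))
    k,l,st,c=cv2.connectedComponentsWithStats(m);i=1+np.argmax(st[1:,4])
    p=onplane(d,[c[i]],140)[0];e=p-[597.7,87.3,0];print(n,c[i].round(1),st[i,4],p.round(1),bydepth(d,[c[i]]).round(1),"board xy",.972*e[0]-.233*e[1],.233*e[0]+.972*e[1])
cv2.imwrite("pics/s3.png",cv2.resize(d["frame"][50:250,130:350,::-1],None,fx=2,fy=2))
E
```

```text
time_s: 11.92
tool_pos: [598.8, 87.5, 107.3]
eef_rot: [[-0.966, 0.258, -0.0], [0.258, 0.966, -0.0], [-0.0, -0.0, -1.0]]
ft_force: [0.5, 0.8, -0.1]
opening: 85.5
grasp_force: 0.0
time_s: 12.75
tool_pos: [482.0, 118.6, 268.4]
eef_rot: [[-0.966, 0.258, 0.002], [0.258, 0.966, 0.0], [-0.002, 0.001, -1.0]]
ft_force: [-0.8, 0.8, 0.5]
opening: 85.8
grasp_force: 0.0
time_s: 13.25
tool_pos: [367.6, 149.6, 268.2]
eef_rot: [[-0.966, 0.257, 0.002], [0.257, 0.966, 0.0], [-0.002, 0.001, -1.0]]
ft_force: [1.1, 0.0, -1.0]
opening: 85.7
grasp_force: 0.0
top [184.6 170.7] 570 [598.1  85.8 140. ] [[598.3  86.  138.5]] board xy 0.6982884279904176 -1.3700874924728341
side [243.5 128.5] 284 [595.8  86.3 140. ] [[596.8  87.6 138.6]] board xy -1.6048287440185218 -1.3972297975418544
```

View pics/s3.png

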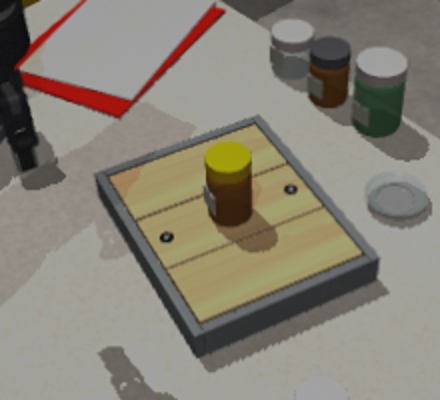

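View pics/t2.png

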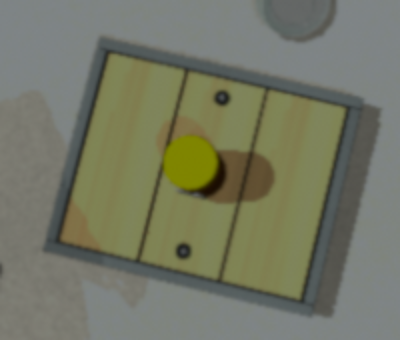

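The jar stands upright and free, midway between the screws (side crop: lid at (228,157), screws at (167,237) and (291,188)). In the top crop the lid at (190,163) is shifted by its height, and its measured offset from the board's middle is under 2 mm. The arm is clear.

```bash
python3 -c "
from plant import ctrl
print(ctrl.sign_off())"
```

```text
the job is handed in; nothing more can be done
None
```

I pressed a plain board (about 5 mm of give at 4 N) and then the screwed board (about 3 mm at 16 N), set the yellow-lidded jar upright on the screwed board within 2 mm of its middle, let go, and handed the job in at about 13.4 s; no verdict was shown.

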